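# Jack up a support under an overhanging fretwork board

## Task

One end of the wooden board hangs out beyond its wooden trestle, over a small screw jack. Turn that jack's upright T-knob clockwise until the platform just comes up against the underside of the board and bears on it, raising the board by no more than a few millimetres, then let go. The board stays lying on the trestle where it is, and the spare jack's knob is left as it is.

Things in the scene. Friction and masses are not known exactly. Their poses are not given: they have to be found in the camera images.
- jack_knob: Black T-knob, on the robot's side of the jack under the board: upright bar 64 x 14 mm in plan, 30 mm tall, gripped across the 14 mm. Origin: its centre, on the vertical turning axis, 182 mm above the table; x along the bar, z up, turns with it. Clear all round, 70 mm above the gearbox. Clockwise from above lifts the platform 20 mm per rad; takes 0.2 to 0.3 N m; stays as left.
- jack_platform: Aluminium platform of that same jack, 110 x 100 mm, 6 mm thick, on a telescopic steel column. Origin at the centre of its top face, z up. It only rises and falls; at the start its top is 13 to 24 mm below the board's underside.
- board: Loose pale board 355 x 90 x 18 mm, 0.3 to 0.5 kg, lying level on a wooden trestle block, underside 125 mm above the table. Origin at the centre of its underside, y along its length (+y end overhangs the jack), z up. Pushed up by the jack it tips about the trestle's far edge, 0.2 m from the platform.
- spare_knob (a joint): Turn of the T-knob (rad, 0 at the start) of the spare jack, which looks the same but stands clear to one side with no board over it. Not to be turned.
There are look-alikes about, which are no part of the job. Leave any pink look-alike of the part that bears jack_knob alone.

How it is judged:
At the end, for the whole second after the job is handed in: The jack's platform presses on the board's underside with more than 0.2 N; the board is tipped less than 0.06 rad (about 12 mm of lift at the platform) and its centre is within 25 mm of where it lay; board and platform are at rest (contact force between jack_platform and board above 0.2 N and angle between board's own z axis and vertical below 0.06 rad and distance of board from where it was at the start of the episode below 0.025 m and linear speed of board below 0.01 m/s and linear speed of jack_platform below 0.005 m/s); the robot touches nothing.
It fails at once if the spare jack's knob is turned by more than 0.2 rad (value of joint spare_knob above 0.2 rad).
It fails at once if the board is jacked up or tipped by more than 0.085 rad (angle between board's own z axis and vertical above 0.085 rad).
It also fails if it takes over 32 s, if anything falls off the work surface, if the arm or the gripper's body presses on something with over 40 N, if the wrist force passes 120 N, or if a joint passes its speed limit or range.

## Robot

A 7-joint arm with a two-finger parallel gripper is mounted at the origin on the work surface. World frame = base frame: x ahead of the robot, y to its left, z up, the work surface at z = 0. Lengths are in m, angles in rad, forces in N, time in s.
With the tool pointing down it reaches from about 0.425 to 0.875 m from the base axis. Payload 4.7 kg.
Tool frame: the origin (TCP) lies on the mounting face of the last link; the fingertips stand 173 mm ahead of it and the grasp point (between the pads) lies pinch_z ahead of it (pinch_z is the distance from the TCP to the grasp point, in m); z points along the fingers, y is the direction in which the jaws open and shut (so a half turn about z gives the same grasp; the last joint's range is limited). The gripper opens to 85 mm and grips with 20 to 120 N. Pads are 22 mm wide; open, the fingers measure 114 mm over their backs; the gripper's body (76 mm by 85 mm) begins 54 mm behind the grasp point. The pads swing forward as they close: fully open they stand 13 mm farther back than shut.
Start: joints at [-1.096, 0.321, -0.07, 1.45, 0.023, 1.371, -0.057], TCP at [0.289, 0.582, 0.405] pointing down, gripper open.
Joint ranges: [-2.86, 2.86], [-0.3, 2.09], [-1.38, 1.24], [0.06, 2.45], [-1.56, 4.7], [0.09, 2.05], [-2.69, 2.69]. Speed limits (rad/s): [2.57, 2.57, 3.14, 3.14, 3.14, 3.14, 3.14].

## Interface

Orientations are given as a rotation vector (axis times angle).
In Python, from cell import * gives the robot as it stands.
- The arm moves only by the shell command python3 -m crank 'ROWS' [FORCE]. ROWS is JSON, a list that holds one entry, the list of rows, each a list of 7 numbers: the turn, a rotation vector about the tool's x, y, z in rad, then the shift along the tool's x, y, z in mm, then the closure, from 0 (fully open) to 1 (shut). In form: [[[rx, ry, rz, x, y, z, claw], ...]]. A call has 1 to 5 rows; each row shifts and turns the commanded pose from where the row before left it, along the tool's axes as they then stand; what a row does not reach is not made up. A row lasts 1/12 s, in which the tool goes at most 41.7 mm and 7.16 degrees, less where a joint would pass 70% of its speed; a pose out of reach is approached as far as the arm can. A call with a gripper value outside its range is refused whole. The fingers move at their own pace and stop on an object; FORCE is the grip in N (left out, the last holds). Time passes only in rows, so rows that do not move let the fingers close. It gives the time, the measured TCP pose, the force and the opening at its end, in the units of the state.
- read_state(): the state, without advancing time (a new reading comes with each control period).
- snapshot(name): name is "scene" or "top"; returns a dict with "frame" (420x560x3 uint8, red, green, blue), "fx", "fy", "cx", "cy" (pixels), "R" (3x3) and "t" (3): a world point X has camera coordinates R X + t. Camera axes: x right, y down, z forward; pixel columns grow to the right and rows downward; lengths in m; the calibration is good to about 2 mm. A picture is of the moment at which its call begins. There is no depth.
- sign_off(): hands the job in, once; it reports no verdict.
The state is a dict: "clock": time; "joint_pos": joint angles; "qd": joint speeds; "effort": joint torques, N m; "tool_pos": TCP position; "eef_rot": TCP orientation; "contact_force": force on the tool from outside, world axes, zero at the start; "moment": the same for the moment, N m; "grip_width": opening from 0.0 (shut) to 1.0 (fully open).
Only numpy, scipy, OpenCV 4.12 (cv2) and the standard library are available. Lean on these libraries where they do the work, as an engineer would, in place of code of your own. Each camera call takes 0.05 s, during which the arm holds its last target.

## Working session

There is one attempt and no reset: what is moved stays moved. The work goes in short steps, Python scripts to look and compute and a shell command to move; the robot and the scene stay as the last step left them, time stands still between calls to the robot, and variables do not carry over. Pictures are saved under pics/ and viewed, and the job is handed in when it is done.

```bash
ls; mkdir -p pics
python3 - <<'E'
from cell import *
import cv2
print(read_state())
for n in("scene","top"):
    s=snapshot(n); cv2.imwrite(f"pics/{n}0.png",s["frame"][:,:,::-1]); print(n,s["fx"],s["fy"],s["cx"],s["cy"],s["R"],s["t"])
E
```

```text
pics
{'clock': 0.0, 'joint_pos': array([-1.09592259,  0.3218419 , -0.07006965,  1.45169965,  0.02255999,
        1.37075224, -0.05689035]), 'qd': array([-0.00131507, -0.00143554, -0.00049361, -0.00060353,  0.00242381,
       -0.00079885, -0.00136222]), 'effort': array([ 6.44454904e-04, -4.93574452e+01, -3.81586561e-01, -3.14332187e+01,
        1.29510532e-02,  1.13409664e-02, -1.94887946e-05]), 'tool_pos': array([0.28895646, 0.58201457, 0.40359837]), 'eef_rot': array([-7.17281391e-01, -3.05822501e+00,  2.94907205e-03]), 'contact_force': array([-0.78970391,  0.09804196, -0.82946699]), 'moment': array([-0.00316805, -0.01007435, -0.00871102]), 'grip_width': 1.0039456339789932}
scene 393.8067641081964 393.8067641081964 274.68137780263 210.32253719391247 [[-0.88999343  0.45587347  0.00954319]
 [ 0.33202062  0.66225895 -0.67169591]
 [-0.31252841 -0.59463641 -0.7407655 ]] [ 0.42049393 -0.08299101  1.14732763]
top 470.3779681690331 470.3779681690331 274.2694899304161 207.01423791455431 [[ 0.04500452 -0.99898258  0.00289848]
 [-0.97564741 -0.04457639 -0.2147675 ]
 [ 0.21467819  0.00683761 -0.9766609 ]] [-0.032809    0.49999834  1.18005087]
```

View pics/scene0.png

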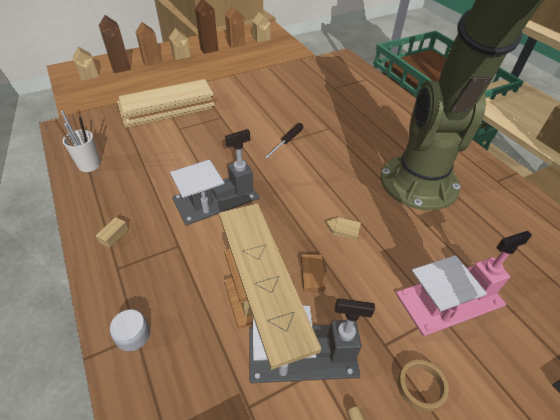

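View pics/top0.png

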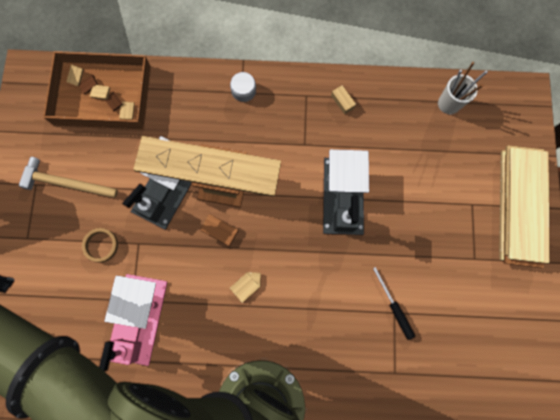

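Candidates for the T-knob, as top px / scene px:
- Dark jack under the board: (135,198) / (354,309). This one fits, because its platform lies under the overhanging board end.
- Dark jack standing clear: (348,213) / (237,138). This is the spare.
- Pink jack: (108,355) / (514,242). This is the look-alike.

I'll confirm the choice in an enlarged crop.

Run:
```python
import cv2,numpy as np
a=cv2.imread("pics/scene0.png")[280:390,230:390]; b=cv2.imread("pics/top0.png")[130:240,110:290]
a=cv2.resize(a,(400,275),interpolation=2);b=cv2.resize(b,(400,275),interpolation=2)
a=cv2.resize(cv2.imread("pics/scene0.png")[280:390,230:390],None,fx=2.5,fy=2.5,interpolation=2)
b=cv2.resize(cv2.imread("pics/top0.png")[130:240,100:260],None,fx=2.5,fy=2.5,interpolation=2)
cv2.imwrite("pics/crop0.png",np.hstack([a,b]))
def mask(f,r):
    im=cv2.imread(f); m=(im.max(2)<38).astype(np.uint8); x0,y0,x1,y1=r
    z=np.zeros_like(m); z[y0:y1,x0:x1]=m[y0:y1,x0:x1]
    n,l,s,c=cv2.connectedComponentsWithStats(z)
    for i in range(1,n):
        if s[i,4]>20:
            cn=cv2.findContours((l==i).astype(np.uint8),0,2)[0][0]; print(f,s[i],c[i],cv2.minAreaRect(cn))
mask("pics/scene0.png",(325,290,385,330)); mask("pics/top0.png",(110,175,165,225))
```

```text
pics/top0.png [124 185  22  22 212] [134.96698113 196.08018868] ((135.89999389648438, 196.8000030517578), (11.875503540039062, 25.41191864013672), 41.633541107177734)
pics/top0.png [149 197  16  25 185] [157.96756757 211.27027027] ((159.4264678955078, 209.45587158203125), (9.089424133300781, 26.067785263061523), 30.963754653930664)
```

View pics/crop0.png

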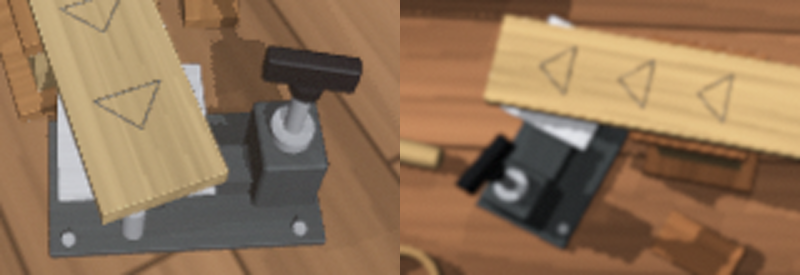

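The crop shows the wanted jack. Its platform is under the board's end, and its black bar is at scene (354,309) and top (135,197). Next I'll work out its pose from both views.

```bash
cat > h.py <<'E'
import cv2,numpy as np
from cell import *
def ray(s,p,z):
    R=np.array(s["R"]);t=np.array(s["t"]);d=R.T@np.array([(p[0]-s["cx"])/s["fx"],(p[1]-s["cy"])/s["fy"],1]);o=-R.T@t
    return o+d*(z-o[2])/d[2]
def comps(s,r,th,amin=60):
    im=s["frame"]; m=(im.max(2)<th).astype(np.uint8); x0,y0,x1,y1=r
    z=np.zeros_like(m); z[y0:y1,x0:x1]=m[y0:y1,x0:x1]
    n,l,st,c=cv2.connectedComponentsWithStats(z)
    out=[]
    for i in range(1,n):
        if st[i,4]>amin:
            cn=max(cv2.findContours((l==i).astype(np.uint8),0,2)[0],key=len); out.append((st[i],c[i],cv2.boxPoints(cv2.minAreaRect(cn))))
    return out
def proj(s,X):
    c=np.array(s["R"])@X+np.array(s["t"]); return c[0]/c[2]*s["fx"]+s["cx"],c[1]/c[2]*s["fy"]+s["cy"]
E
python3 - <<'E'
from h import *
T=snapshot("top");S=snapshot("scene")
for th in(30,38,45): 
  for st,c,b in comps(T,(115,178,148,212),th): print("top",th,st,c,ray(T,c,.182)); e=[ray(T,p,.19) for p in b]; print([np.round(x[:2],3) for x in e])
for th in(45,55,65):
  for st,c,b in comps(S,(325,290,385,322),th): print("sc",th,st,c,ray(S,c,.182)); e=[ray(S,p,.182) for p in b]; print([np.round(x[:2],3) for x in e])
# triangles on overhead board corners
st=read_state(); from scipy.spatial.transform import Rotation as Ro
print(Ro.from_rotvec(st["eef_rot"]).as_matrix())
E
```

```text
top 30 [124 185  21  22 185] [135.16216216 196.09189189] [0.48428323 0.31764004 0.182     ]
[array([0.465, 0.34 ]), array([0.511, 0.307]), array([0.495, 0.286]), array([0.449, 0.318])]
top 38 [124 185  22  22 212] [135.04716981 196.04716981] [0.48437889 0.31792226 0.182     ]
[array([0.466, 0.342]), array([0.514, 0.308]), array([0.496, 0.285]), array([0.448, 0.319])]
top 45 [124 185  22  22 228] [134.94736842 196.12719298] [0.48417484 0.31813594 0.182     ]
[array([0.466, 0.342]), array([0.514, 0.307]), array([0.494, 0.283]), array([0.447, 0.318])]
sc 55 [335 299  39  22 462] [354.15367965 308.9025974 ] [0.48611073 0.31964473 0.182     ]
[array([0.526, 0.317]), array([0.501, 0.288]), array([0.449, 0.326]), array([0.476, 0.354])]
sc 65 [335 299  39  22 544] [353.54779412 308.53676471] [0.48663815 0.3186095  0.182     ]
[array([0.527, 0.317]), array([0.502, 0.287]), array([0.449, 0.326]), array([0.476, 0.354])]
[[-8.95711796e-01  4.44634891e-01 -4.39150036e-04]
 [ 4.44635102e-01  8.95711194e-01 -1.04046588e-03]
 [-6.92758314e-05 -1.12721909e-03 -9.99999362e-01]]
```

Knob centre is about (0.485, 0.319), bar at about -36°. The two views agree to about 2 mm.

```bash
python3 -c "
from cell import *
print(pinch_z)"; python3 -m crank '[[[0,0,0.04,-29,-15,0,0],[0,0,0,-29,-15,0,0],[0,0,0,-29,-15,0,0],[0,0,0,-29,-15,0,0],[0,0,0,-29,-15,0,0]]]' 60
```

```text
0.1547
clock: 0.62
tool_pos: [0.3819, 0.4461, 0.4046]
eef_rot: [-0.778, -3.044, 0.0]
contact_force: [-0.3, -0.4, 0.2]
grip_width: 1.001
```

Run:
```python
from h import *
st=read_state(); print(st["clock"],st["joint_pos"],st["tool_pos"])
```

```text
0.6167 [-0.92091756  0.18747462  0.01478743  1.61547179 -0.00280952  1.33879162
  0.16446064] [0.38192398 0.44611449 0.40456671]
```

```bash
cat >> h.py <<'E'
from scipy.spatial.transform import Rotation as Ro
def rem(P,yaw):
    st=read_state();M=Ro.from_rotvec(st["eef_rot"]).as_matrix()
    y=np.degrees(np.arctan2(M[1,1],M[0,1]))
    print("clock",st["clock"],"pos",st["tool_pos"].round(4),"yaw y",y.round(2),"need rz",round(np.radians(y-yaw),3),"shift mm",(M.T@(np.array(P)-st["tool_pos"])*1000).round(1),"tilt",M[2].round(3),"j7",st["joint_pos"][6].round(3))
E
python3 -m crank '[[[0,0,0.03,-29,-15,0,0],[0,0,0.03,-29,-15,0,0],[0,0,0.03,-29,-15,0,0],[0,0,0.03,-24,-15,0,0],[0,0,0,0,0,0,0]]]'; python3 -c "
from h import *
rem([.485,.319,.182+.1547],54)"
```

```text
clock: 1.03
tool_pos: [0.449, 0.3321, 0.4049]
eef_rot: [0.976, 2.983, -0.004]
contact_force: [0.3, -0.4, -0.4]
grip_width: 0.997
clock 1.0333 pos [0.449  0.3321 0.4049] yaw y 53.77 need rz -0.004 shift mm [-36.6  10.8  68.3] tilt [-0.004 -0.002 -1.   ] j7 0.264
```

```bash
python3 -m crank '[[[0,0,0,-18,5,0,0],[0,0,0,-18,5,0,0],[0,0,0,0,0,0,0]]]'
python3 - <<'E'
from h import *
rem([.485,.319,.182+.1547],54)
a=snapshot("scene");b=snapshot("top")
cv2.imwrite("pics/s1.png",np.hstack([cv2.resize(a["frame"][240:380,230:410],None,fx=2.2,fy=2.2,interpolation=2),cv2.resize(b["frame"][110:250,60:240],None,fx=2.2,fy=2.2,interpolation=2)])[:,:,::-1])
E
```

```text
clock: 1.28
tool_pos: [0.4831, 0.3237, 0.4046]
eef_rot: [0.966, 2.987, -0.001]
contact_force: [-0.3, -1.2, 0.5]
grip_width: 1.0
clock 1.2833 pos [0.4831 0.3237 0.4046] yaw y 54.17 need rz 0.003 shift mm [-4.1 -2.7 67.9] tilt [-0.003  0.    -1.   ] j7 0.328
```

View pics/s1.png

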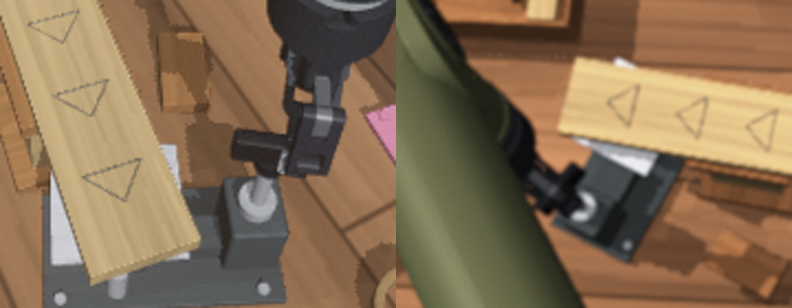

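The open fingers sit over the bar at crop (270,150). The board and platform are clear and stay in view. Descending.

```bash
python3 -m crank '[[[0,0,0,-4,-2.5,10,0],[0,0,0,0,0,20,0],[0,0,0,0,0,20,0],[0,0,0,0,0,18,0],[0,0,0,0,0,0,0]]]'
python3 - <<'E'
from h import *
rem([.485,.319,.182+.1547],54)
a=snapshot("scene");b=snapshot("top")
cv2.imwrite("pics/s2.png",np.hstack([cv2.resize(a["frame"][240:380,230:410],None,fx=2.2,fy=2.2,interpolation=2),cv2.resize(b["frame"][110:250,60:240],None,fx=2.2,fy=2.2,interpolation=2)])[:,:,::-1])
E
```

```text
clock: 1.8
tool_pos: [0.4797, 0.3214, 0.332]
eef_rot: [-0.955, -2.988, 0.01]
contact_force: [-0.8, -0.5, -1.0]
grip_width: 1.0
clock 1.8 pos [0.4797 0.3214 0.332 ] yaw y 54.53 need rz 0.009 shift mm [-5.7  1.  -4.8] tilt [ 0.003 -0.008 -1.   ] j7 0.34
```

View pics/s2.png

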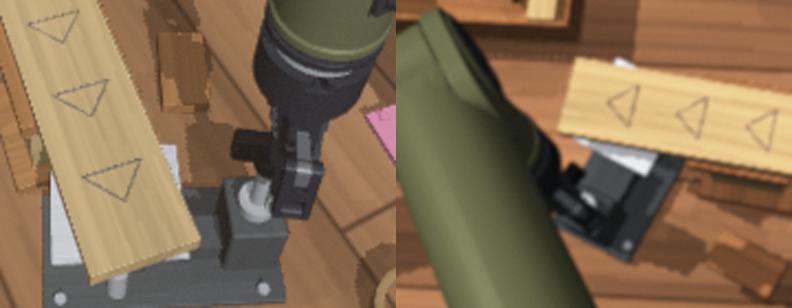

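```bash
python3 -m crank '[[[0,0,0,0,0,0,0],[0,0,0,0,0,0,0]]]'; python3 -c "
from h import *
rem([.485,.319,.182+.1547],54)"
```

```text
clock: 2.07
tool_pos: [0.4822, 0.3222, 0.3383]
eef_rot: [0.959, 2.99, 0.003]
contact_force: [0.7, -0.3, -0.7]
grip_width: 1.0
clock 2.0667 pos [0.4822 0.3222 0.3383] yaw y 54.45 need rz 0.008 shift mm [-4.1 -1.   1.6] tilt [-0.001  0.003 -1.   ] j7 0.34
```

```bash
python3 -m crank '[[[0,0,0,-4,-1,2,0],[0,0,0,0,0,0,0],[0,0,0,0,0,0,0],[0,0,0,0,0,0,0.5],[0,0,0,0,0,0,1]]]' 60; python3 -m crank '[[[0,0,0,0,0,0,1],[0,0,0,0,0,0,1],[0,0,0,0,0,0,1],[0,0,0,0,0,0,1]]]'
python3 - <<'E'
from h import *
rem([.485,.319,.182+.1547],54)
a=snapshot("scene");b=snapshot("top")
cv2.imwrite("pics/s3.png",np.hstack([cv2.resize(a["frame"][240:380,230:410],None,fx=2.2,fy=2.2,interpolation=2),cv2.resize(b["frame"][110:250,60:240],None,fx=2.2,fy=2.2,interpolation=2)])[:,:,::-1])
np.savez("ref.npz",a=a["frame"],b=b["frame"])
E
```

```text
clock: 2.48
tool_pos: [0.4847, 0.3186, 0.3349]
eef_rot: [0.96, 2.991, 0.001]
contact_force: [0.2, -0.2, -0.3]
grip_width: 0.747
clock: 2.82
tool_pos: [0.4846, 0.3184, 0.3351]
eef_rot: [-0.959, -2.991, 0.001]
contact_force: [-2.0, -0.5, 3.4]
grip_width: 0.242
clock 2.8167 pos [0.4846 0.3184 0.3351] yaw y 54.43 need rz 0.008 shift mm [-0.   0.7 -1.6] tilt [ 0.    -0.001 -1.   ] j7 0.348
```

View pics/s3.png

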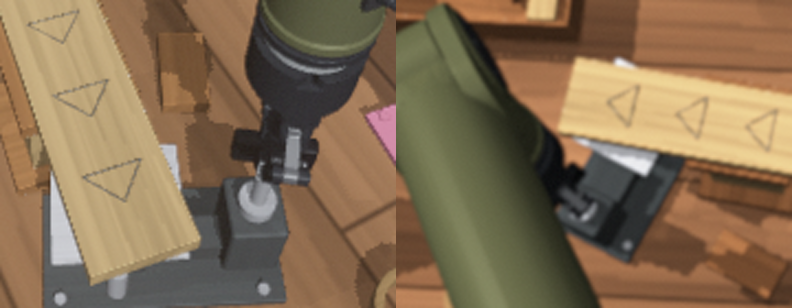

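The fingers are on the bar in both views and still closing (0.242 × 85 mm ≈ 20 mm). I'll let them finish and then make the first turn, which stays inside the 0.65 rad minimum gap.

```bash
python3 -m crank '[[[0,0,0,0,0,0,1],[0,0,0,0,0,0,1],[0,0,0,0,0,0,1]]]';  python3 -m crank '[[[0,0,0.1,0,0,0,1],[0,0,0.1,0,0,0,1],[0,0,0.1,0,0,0,1],[0,0,0.1,0,0,0,1],[0,0,0.1,0,0,0,1]]]'; python3 -m crank '[[[0,0,0,0,0,0,1],[0,0,0,0,0,0,1]]]'
cat >> h.py <<'E'
def track():
    # texture shift of overhanging end of board vs reference, plus platform
    r=np.load("ref.npz"); out={}
    for k,n,pts in(("a","scene",[(282,322),(272,283),(256,252)]),("b","top",[(163,157),(195,162),(227,168)])):
        f=snapshot(n)["frame"]; 
        for i,(x,y) in enumerate(pts):
            A=cv2.cvtColor(r[k][y-12:y+13,x-14:x+15],7).astype(np.float32);B=cv2.cvtColor(f[y-12:y+13,x-14:x+15],7).astype(np.float32)
            (d,c)=cv2.phaseCorrelate(A,B,cv2.createHanningWindow(A.shape[::-1],cv2.CV_32F)); print(n,i,np.round(d,2),round(c,2),end=" | ")
        print()
        out[n]=f
    return out
E
python3 - <<'E'
from h import *
rem([.485,.319,.182+.1547],54); st=read_state(); print(st["moment"],st["contact_force"],st["grip_width"])
o=track(); a=o["scene"];b=o["top"]
r=np.load("ref.npz")["a"]
cv2.imwrite("pics/s4.png",np.hstack([cv2.resize(a[240:390,230:400],None,fx=2.3,fy=2.3,interpolation=2),cv2.resize(r[240:390,230:400],None,fx=2.3,fy=2.3,interpolation=2)])[:,:,::-1])
E
```

```text
clock: 3.17
tool_pos: [0.4846, 0.3184, 0.335]
eef_rot: [-0.959, -2.991, 0.001]
contact_force: [-3.2, -3.5, 5.1]
grip_width: 0.241
clock: 3.58
tool_pos: [0.4846, 0.3184, 0.335]
eef_rot: [-1.676, -2.657, 0.001]
contact_force: [-3.1, -2.6, 4.9]
grip_width: 0.246
clock: 3.75
tool_pos: [0.4845, 0.3185, 0.335]
eef_rot: [-1.67, -2.661, 0.001]
contact_force: [-2.5, -3.0, 5.9]
grip_width: 0.241
clock 3.75 pos [0.4845 0.3185 0.335 ] yaw y 25.76 need rz -0.493 shift mm [ 0.3  0.6 -1.7] tilt [-0. -0. -1.] j7 -0.143
[-0.57264351  0.66961607 -0.12256882] [-2.45670332 -3.02296306  5.8954847 ] 0.24102677855023916
scene 0 [-0.05  0.58] 0.96 | scene 1 [-0.11  0.52] 0.99 | scene 2 [-0.    0.51] 1.0 | 
top 0 [0.12 0.44] 0.97 | top 1 [0.01 0.36] 0.94 | top 2 [0.11 0.33] 0.9 |
```

View pics/s4.png

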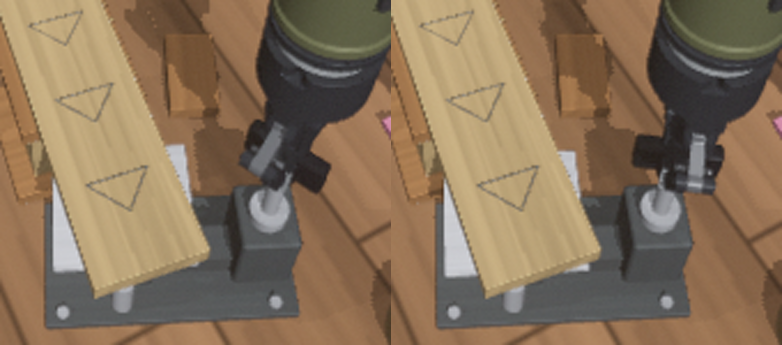

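The bar and gripper turned together, and the platform's far corner rose from about y 152 to 145 in the crop. The board hasn't visibly moved. I'll check the tracker's bias and then step on.

```bash
python3 - <<'E'
from h import *
r=np.load("ref.npz")["a"];g=cv2.cvtColor(r,7).astype(np.float32)
A=g[310:335,268:297]; print(cv2.phaseCorrelate(A,A,cv2.createHanningWindow((29,25),cv2.CV_32F)))
A=g[310:334,268:296]; print(cv2.phaseCorrelate(A,A,cv2.createHanningWindow((28,24),cv2.CV_32F)))
E
sed -i 's/y-12:y+13,x-14:x+15/y-12:y+12,x-15:x+15/g' h.py
python3 -m crank '[[[0,0,0.05,0,0,0,1],[0,0,0.05,0,0,0,1],[0,0,0.05,0,0,0,1],[0,0,0,0,0,0,1],[0,0,0,0,0,0,1]]]'
python3 -c "
from h import *
rem([.485,.319,.182+.1547],54); track(); print(read_state()['moment'])"
```

```text
((0.0, 0.5), 1.0)
((0.0, 0.0), 1.0)
clock: 4.27
tool_pos: [0.4846, 0.3184, 0.3351]
eef_rot: [-1.865, -2.528, 0.001]
contact_force: [-2.6, -1.8, 5.7]
grip_width: 0.243
clock 4.2667 pos [0.4846 0.3184 0.3351] yaw y 17.18 need rz -0.643 shift mm [ 0.4  0.6 -1.6] tilt [-0. -0. -1.] j7 -0.29
scene 0 [0.06 0.  ] 1.0 | scene 1 [-0.06 -0.  ] 0.99 | scene 2 [0.   0.09] 1.0 | 
top 0 [0.01 0.08] 0.92 | top 1 [-0.01  0.03] 0.91 | top 2 [0.02 0.05] 0.89 | 
[-0.50726146  0.71696939  0.01790686]
```

Board still at rest after 0.65 rad. Stepping 0.1 rad (2 mm) at a time.

```bash
python3 -m crank '[[[0,0,0.05,0,0,0,1],[0,0,0.05,0,0,0,1],[0,0,0,0,0,0,1],[0,0,0,0,0,0,1]]]'
python3 -c "
from h import *
rem([.485,.319,.182+.1547],54); track(); print(read_state()['moment'])"
```

```text
clock: 4.7
tool_pos: [0.4845, 0.3184, 0.335]
eef_rot: [-1.989, -2.432, 0.001]
contact_force: [-3.2, -1.7, 5.6]
grip_width: 0.239
clock 4.7 pos [0.4845 0.3184 0.335 ] yaw y 11.44 need rz -0.743 shift mm [ 0.5  0.6 -1.7] tilt [-0.    -0.001 -1.   ] j7 -0.388
scene 0 [-0.02  0.11] 0.99 | scene 1 [-0.05 -0.03] 0.99 | scene 2 [-0.1   0.06] 1.01 | 
top 0 [-0.09 -0.03] 0.91 | top 1 [-0.03  0.04] 0.93 | top 2 [-0.02  0.03] 0.84 | 
[-0.52153567  0.71601629 -0.02062857]
```

```bash
python3 -m crank '[[[0,0,0.05,0,0,0,1],[0,0,0.05,0,0,0,1],[0,0,0,0,0,0,1],[0,0,0,0,0,0,1]]]'
python3 -c "
from h import *
rem([.485,.319,.182+.1547],54); track(); print(read_state()['moment'])"
```

```text
clock: 5.13
tool_pos: [0.4845, 0.3184, 0.335]
eef_rot: [-2.108, -2.329, 0.001]
contact_force: [-3.0, -1.7, 5.0]
grip_width: 0.24
clock 5.1333 pos [0.4845 0.3184 0.335 ] yaw y 5.72 need rz -0.843 shift mm [ 0.5  0.5 -1.7] tilt [-0.    -0.001 -1.   ] j7 -0.486
scene 0 [0.04 0.13] 0.97 | scene 1 [-0.03 -0.  ] 0.98 | scene 2 [-0.07  0.07] 1.01 | 
top 0 [ 0.02 -0.09] 0.93 | top 1 [-0.03 -0.  ] 0.93 | top 2 [-0.13 -0.13] 0.9 | 
[-0.57495637  0.69958361 -0.00795096]
```

```bash
python3 -m crank '[[[0,0,0.05,0,0,0,1],[0,0,0.05,0,0,0,1],[0,0,0,0,0,0,1],[0,0,0,0,0,0,1]]]'
python3 - <<'E'
from h import *
rem([.485,.319,.182+.1547],54);  print(read_state()['moment'])
o=track(); a=o["scene"];b=o["top"]
cv2.imwrite("pics/s5.png",np.hstack([cv2.resize(a[270:390,240:380],None,fx=2.8,fy=2.8,interpolation=2),cv2.resize(b[120:240,110:250],None,fx=2.8,fy=2.8,interpolation=2)])[:,:,::-1])
E
```

```text
clock: 5.57
tool_pos: [0.4845, 0.3184, 0.335]
eef_rot: [-2.222, -2.221, 0.001]
contact_force: [-2.7, -3.0, 5.6]
grip_width: 0.241
clock 5.5667 pos [0.4845 0.3184 0.335 ] yaw y -0.01 need rz -0.943 shift mm [ 0.6  0.5 -1.7] tilt [-0. -0. -1.] j7 -0.584
[-0.53725547  0.72388333 -0.02179799]
scene 0 [-0.   -0.02] 0.99 | scene 1 [-0.05 -0.05] 0.98 | scene 2 [-0.07  0.07] 1.01 | 
top 0 [0.16 0.11] 0.89 | top 1 [-0.01  0.06] 0.88 | top 2 [0.08 0.03] 0.95 |
```

View pics/s5.png

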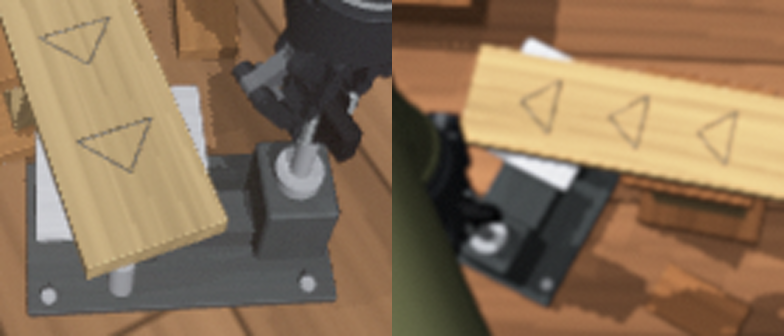

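After 0.95 rad (19 mm) the platform corner is at crop (195,90), still below the board, and the board hasn't moved.

```bash
python3 -m crank '[[[0,0,0.05,0,0,0,1],[0,0,0.05,0,0,0,1],[0,0,0,0,0,0,1],[0,0,0,0,0,0,1]]]'
python3 -c "
from h import *
rem([.485,.319,.182+.1547],54); track(); print(read_state()['moment'])"
```

```text
clock: 6.0
tool_pos: [0.4845, 0.3184, 0.335]
eef_rot: [-2.33, -2.107, 0.001]
contact_force: [-3.8, -2.4, 5.9]
grip_width: 0.244
clock 6.0 pos [0.4845 0.3184 0.335 ] yaw y -5.74 need rz -1.043 shift mm [ 0.6  0.4 -1.7] tilt [-0.    -0.001 -1.   ] j7 -0.682
scene 0 [-0.05 -0.22] 0.95 | scene 1 [0.   0.02] 0.97 | scene 2 [-0.25  0.06] 0.93 | 
top 0 [ 0.2  -0.03] 0.85 | top 1 [-0.19 -0.14] 0.92 | top 2 [0.24 0.04] 0.84 | 
[-0.56113872  0.66288024  0.03814895]
```

```bash
python3 -m crank '[[[0,0,0.05,0,0,0,1],[0,0,0.05,0,0,0,1],[0,0,0,0,0,0,1],[0,0,0,0,0,0,1]]]'
python3 -c "
from h import *
rem([.485,.319,.182+.1547],54); track(); print(read_state()['moment'])"
```

```text
clock: 6.43
tool_pos: [0.4845, 0.3184, 0.335]
eef_rot: [-2.432, -1.988, 0.001]
contact_force: [-1.8, -2.5, 4.7]
grip_width: 0.243
clock 6.4333 pos [0.4845 0.3184 0.335 ] yaw y -11.46 need rz -1.143 shift mm [ 0.7  0.4 -1.7] tilt [-0. -0. -1.] j7 -0.78
scene 0 [ 0.01 -0.55] 1.06 | scene 1 [-0.1  -0.48] 1.03 | scene 2 [ 0.08 -0.23] 0.92 | 
top 0 [ 0.09 -0.27] 0.97 | top 1 [-0.03 -0.16] 1.04 | top 2 [ 0.06 -0.22] 0.92 | 
[-0.53065841  0.73571744  0.09069601]
```

The board has started to lift, with the shift graded along its length (0.55, 0.48, 0.23 px). I'll compare that with the expected scale and add a small margin.

```bash
python3 -m crank '[[[0,0,0.05,0,0,0,1],[0,0,0,0,0,0,1],[0,0,0,0,0,0,1]]]'
python3 -c "
from h import *
s=snapshot('scene');P=ray(s,(282,322),.143);print(P,proj(s,P),proj(s,P+[0,0,.003]))
rem([.485,.319,.182+.1547],54); track(); print(read_state()['moment'])"
```

```text
clock: 6.78
tool_pos: [0.4845, 0.3184, 0.335]
eef_rot: [-2.481, -1.927, 0.001]
contact_force: [-2.5, -1.9, 5.7]
grip_width: 0.242
[0.59708752 0.2686325  0.143     ] (np.float64(282.00000000000006), np.float64(322.0)) (np.float64(282.0397480619581), np.float64(321.2128307896818))
clock 6.8333 pos [0.4845 0.3184 0.335 ] yaw y -14.32 need rz -1.192 shift mm [ 0.7  0.3 -1.7] tilt [-0. -0. -1.] j7 -0.829
scene 0 [ 0.04 -0.93] 0.93 | scene 1 [-0.03 -0.44] 0.88 | scene 2 [-0.08 -0.16] 1.13 | 
top 0 [-0.23 -0.36] 1.01 | top 1 [ 0.16 -0.04] 0.92 | top 2 [0.16 0.  ] 0.94 | 
[-0.56520499  0.78781809  0.0716195 ]
```

The shift of 0.93 px at 0.26 px/mm means about 3.5 mm of lift. The turn count agrees: 1.20 rad in all, with contact near 1.03. Letting go and lifting away.

```bash
python3 -m crank '[[[0,0,0,0,0,0,0.5],[0,0,0,0,0,0,0],[0,0,0,0,0,0,0],[0,0,0,0,0,0,0],[0,0,0,0,0,0,0]]]';python3 -m crank '[[[0,0,0,0,0,0,0],[0,0,0,0,0,0,0],[0,0,0,0,0,-10,0],[0,0,0,0,0,-20,0],[0,0,0,0,0,-25,0]]]'; python3 -m crank '[[[0,0,0,0,0,-25,0],[0,0,0,0,0,-10,0],[0,0,0,0,0,0,0],[0,0,0,0,0,0,0],[0,0,0,0,0,0,0]]]'
python3 - <<'E'
from h import *
rem([.485,.319,.182+.1547],54);  print(read_state()['moment'])
o=track(); a=o["scene"];b=o["top"]
cv2.imwrite("pics/s6.png",np.hstack([cv2.resize(a[240:390,230:400],None,fx=2.3,fy=2.3,interpolation=2),cv2.resize(b[110:260,90:260],None,fx=2.3,fy=2.3,interpolation=2)])[:,:,::-1])
E
```

```text
clock: 7.35
tool_pos: [0.4848, 0.3187, 0.3346]
eef_rot: [2.481, 1.927, 0.001]
contact_force: [-0.0, -1.4, 0.6]
grip_width: 0.932
clock: 7.77
tool_pos: [0.4842, 0.3183, 0.3894]
eef_rot: [2.481, 1.927, -0.005]
contact_force: [-0.1, 0.7, 0.4]
grip_width: 1.001
clock: 8.18
tool_pos: [0.4843, 0.3184, 0.4232]
eef_rot: [2.481, 1.927, -0.004]
contact_force: [1.0, -0.5, -0.7]
grip_width: 1.001
clock 8.1833 pos [0.4843 0.3184 0.4232] yaw y -14.32 need rz -1.192 shift mm [ 0.9  0.6 86.5] tilt [-0.002 -0.001 -1.   ] j7 -0.842
[-0.00453284  0.00972127  0.01225123]
scene 0 [ 0.01 -0.89] 0.93 | scene 1 [ 0.05 -0.43] 0.88 | scene 2 [-0.14 -0.11] 1.08 | 
top 0 [ 0.08 -0.18] 0.95 | top 1 [0.02 0.1 ] 0.9 | top 2 [0.15 0.1 ] 1.04 |
```

View pics/s6.png

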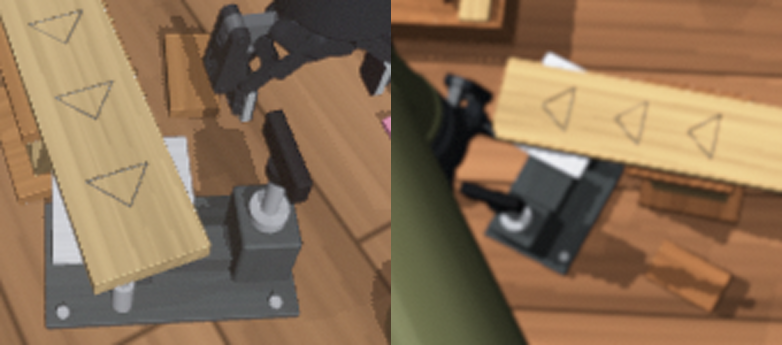

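The knob is free at crop (290,155), turned with the grip, and the gripper is clear above it. The board's end holds its lift (0.89 px, about 3.4 mm), so it is resting on the platform. Handing in.

```bash
python3 -m crank '[[[0,0,0,0,0,0,0],[0,0,0,0,0,0,0],[0,0,0,0,0,0,0],[0,0,0,0,0,0,0],[0,0,0,0,0,0,0]]]'; python3 -c "
from h import *
track(); sign_off()"
```

```text
clock: 8.7
tool_pos: [0.4847, 0.3186, 0.4246]
eef_rot: [-2.481, -1.927, 0.0]
contact_force: [-0.1, 0.2, 0.1]
grip_width: 0.998
scene 0 [ 0.01 -0.86] 0.92 | scene 1 [ 0.   -0.44] 0.88 | scene 2 [-0.17 -0.19] 1.11 | 
top 0 [ 0.02 -0.19] 1.01 | top 1 [ 0.1  -0.15] 0.86 | top 2 [0.31 0.05] 0.98 | 
the job is handed in; nothing more can be done
```

I turned the T-knob of the jack under the board about 1.2 rad clockwise, in small steps, until the board began to lift. I then let go, backed the gripper off upward and handed the job in at about 8.8 s.

- **Lift:** the last pictures show the board's jack end raised about 3.3 mm (roughly 0.016 rad). It held that lift after I let go, so it is resting on the platform. The lift comes from an image shift of less than a pixel, so it could be off by about 1 mm. I inferred the contact from the lift and did not measure its force.
- **Board position:** image tracking showed no sideways shift of the board beyond 0.3 px, which is under 1 mm.
- **Robot and other jacks:** the gripper was clear, with a force reading near zero. I never went near the spare jack's knob or touched the pink jack.
- **Check that disagreed:** my first tracking reading showed a false 0.5 px shift from a tracker bias. I corrected it before relying on any reading. The top view is too steep to confirm the lift well; it showed only 0.2 px.

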